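# Shoot the drop bolt on the long bread box

## Task

Two wooden boxes stand on the worktop, each with the same steel drop bolt on its lid, pulled back behind its bumps. Bolt the long box shut: lift its bolt over the bumps rather than forcing it through them, slide it all the way home towards the open fork and let it drop down again. Leave the bolt of the square box where it is.

Things in the scene. Friction and masses are not known exactly. Their poses are not given: they have to be found in the camera images.
- long_tab (a point): Grip point of the bolt on the LONG box (fixed, wooden, 280 x 170 x 110 mm high): in its steel tab, 20 mm along x, 12 thick (y), 42 tall; the point is 15 mm below the tab's top, 27 above the cross bar at its foot, 45 above the lid when down. x: along the box, away from the robot; y: across; z: up. Bolt slides along -x, upright; about 150 g; lifts freely 22 mm to a stop, falls back by itself.
- long_home (a point): Where long_tab is when the bolt is fully home and down; fixed on the long box, same axes. It lies 85 mm along -x from the drawn-back tab; the bolt's nose then lies in the open-topped fork on the box's front strip. The box varies in place, turns up to 0.4 rad either way and may stand left or right of the square one.
- long_slide (a joint): Travel of the long box's bolt, m: 0 drawn back, 0.085 fully home, rigid stops. Starts at 0 to 0.004. Its cross bar (16 mm along x, 50 along y, 6 high) rests on two rails, each with a square steel bump 9 mm high, 8 mm long: unless raised over 9 mm it is blocked at 0.006; from 0.030 it is past and can drop onto the rails. Friction about 1 N; stays where left.
- square_slide (a joint): Travel of the identical bolt on the SQUARE wooden box (170 x 170 mm from above, 110 mm high), m: 0 drawn back, 0.085 home. Starts at 0 to 0.004, behind its bumps; to be left alone.

How it is judged:
By the outcome, as a careful person would: the job done as asked, in the order asked, and still so for the second after the job is handed in, with the robot touching nothing.
It also fails if it takes over 32 s, if anything falls off the work surface, if the arm or the gripper's body presses on something with over 40 N, if the wrist force passes 120 N, or if a joint passes its speed limit or range.

## Robot

A 6-joint arm with a two-finger parallel gripper is mounted at the origin on the work surface. World frame = base frame: x ahead of the robot, y to its left, z up, the work surface at z = 0. Lengths are in m, angles in rad, forces in N, time in s.
With the tool pointing down it reaches from about 0.325 to 0.775 m from the base axis. Payload 5.5 kg.
Tool frame: the origin (TCP) lies at the very end of the fingers, on their centre line; the grasp point (between the pads) lies arm.grasp_offset behind it (arm.grasp_offset is the distance from the TCP to the grasp point, in m); z points along the fingers, y is the line along which they close (so a half turn about z gives the same grasp; the last joint's range is limited). The gripper opens to 88 mm and grips with 3 to 60 N. Pads are 20 mm wide; open, the fingers measure 115 mm over their backs; the gripper's body (75 mm by 178 mm) begins 61 mm behind the grasp point.
Start: joints at [1.162, 0.091, 1.231, -0, 1.82, -0.057], TCP at [0.207, 0.563, 0.186] pointing down, gripper open.
Joint ranges: [-2.87, 2.87], [-0.86, 2.18], [0.17, 2.46], [-1.51, 4.65], [0.06, 2.69], [-2.65, 2.65]. Speed limits (rad/s): [2.57, 2.57, 3.01, 3.14, 3.14, 3.14].

## Interface

Orientations are given as a unit quaternion [x, y, z, w].
In Python, from cell import arm gives the robot as it stands.
- The arm moves only by the tool play_rows, never from a script. Its argument "steps" is a list of rows, each an object with "delta_pos": the shift along the tool's x, y, z in units of 40 mm (1.0 is 40 mm), a list of three; "roll": the turn about the tool's z in units of 6 degrees (1.0 is 6 degrees); "jaw": the opening, from -1 (shut) to 1 (fully open). In form: [{"delta_pos": [tx, ty, tz], "roll": roll, "jaw": jaw}, ...]. A call has 1 to 20 rows; each row is the pose to reach, as a shift and turn from the pose commanded when the call began, along the tool's axes at that moment; what a row does not reach only later rows make up. A row lasts 1/12 s, in which the tool goes at most 41.7 mm and 7.16 degrees, less where a joint would pass 70% of its speed; a pose out of reach is approached as far as the arm can. A call with a gripper value outside its range is refused whole. The fingers move at their own pace and stop on an object; the grip force is fixed at half the most. Time passes only in rows, so rows that repeat a pose let the fingers close. It gives the time, the measured TCP pose, the force, the opening and the grip force at its end, in the units of the state.
- arm.get_obs(): the state, without advancing time (a new reading comes with each control period).
- arm.grab_frame(name): name is "scene" or "side" or "wrist"; returns a dict with "img" (384x512x3 uint8, red, green, blue), "K" (3x3 intrinsics, pixels), "origin" and "attitude" of the camera in the world. Camera axes: x right, y up, looking along -z (the intrinsics and any distortion apply to the point x, -y, -z); pixel columns grow to the right and rows downward; lengths in m; the calibration is good to about 2 mm. A picture is of the moment at which its call begins. There is no depth.
- arm.sign_off(): hands the job in; it is judged then, once.
Trained networks look in the newest picture that a camera, given by its name, has taken for a name from the list of things; names that differ only in an ending like _2 or _b are one class to them, and where a whole thing is asked for, a point or a joint stands for the part that bears it (a point fixed in the world has none). Each returns a list of dicts, best first, with "p" (0 to 1); they miss things now and then, are a little off and sometimes report something else, mostly with a low value. They report only what shows in the picture. A call takes as long as a camera call.
- arm.recognise(thing, camera): "rect" ([left, top, right, bottom] in pixels, round what is visible of it).
- arm.trace(thing, camera): "pixels" (384x512 bool, what is visible of it) and "rect" ([left, top, right, bottom] in pixels, round what is visible of it).
The state is a dict: "clock": time; "q": joint angles; "dq": joint speeds; "tau": joint torques, N m; "tool_pos": TCP position; "ee_rot": TCP orientation; "wrist_force": force on the tool from outside, world axes, zero at the start; "ft_torque": the same for the moment, N m; "finger_gap": finger opening in m; "grip_force": force on a finger pad.
Only numpy, scipy, OpenCV 4.12 (cv2) and the standard library are available. Lean on these libraries where they do the work, as an engineer would, in place of code of your own. Each camera call takes 0.05 s, during which the arm holds its last target. There are 200 camera calls.

## Working session

There is one attempt and no reset: what is moved stays moved. The work goes in short steps, Python scripts to look and compute and a tool call to move; the robot and the scene stay as the last step left them, time stands still between calls to the robot, and variables do not carry over. Pictures are saved under pics/ and viewed, at most 10 in all, crops included, and the job is handed in when it is done.

Besides the shell and the picture viewer there is one more tool, called as a command line: name --argument value ..., lists and objects as JSON in quotes. play_rows: Moves the arm, as the interface text tells. Its arguments: {"type":"object","properties":{"steps":{"type":"array","items":{"type":"object","properties":{"delta_pos":{"type":"array","items":{"type":"number"}},"roll":{"type":"number"},"jaw":{"type":"number"}}}}},"required":["steps"]}

```bash
mkdir -p pics
cat > h.py <<'E'
from cell import arm
import numpy as np, cv2
from scipy.spatial.transform import Rotation as R
def rot(a):
    a=np.array(a); return a if a.shape==(3,3) else R.from_quat(a).as_matrix()
def ray(f,u,v):
    K=np.array(f["K"]); d=np.array([(u-K[0,2])/K[0,0],-(v-K[1,2])/K[1,1],-1])
    return np.array(f["origin"]),rot(f["attitude"])@d
def atz(f,u,v,z):
    o,d=ray(f,u,v); return o+d*(z-o[2])/d[2]
def proj(f,p):
    c=rot(f["attitude"]).T@(np.array(p)-f["origin"]); K=np.array(f["K"])
    return K[0,0]*c[0]/-c[2]+K[0,2], K[1,1]*-c[1]/-c[2]+K[1,2]
E
python3 - <<'E'
from h import *
o=arm.get_obs(); print(o["tool_pos"],o["ee_rot"],arm.grasp_offset,o["clock"])
ims=[]
for c in("scene","side"):
    f=arm.grab_frame(c); print(c,f.keys(),f["K"],f["origin"],f["attitude"]); 
    cv2.imwrite(f"pics/{c}0.png",f["img"][:,:,::-1])
    for t in("long_tab","square_slide"):
        for r in arm.recognise(t,c): print(t,r)
E
```

```text
[0.206599   0.56294038 0.18482574] [ 1.74992437e-01  9.84569333e-01 -9.10755826e-04 -2.14879389e-04] 0.0187 0.0
scene dict_keys(['img', 'K', 'origin', 'attitude']) [[431.16312028   0.         259.59528477]
 [  0.         431.16312028 192.95248258]
 [  0.           0.           1.        ]] [0.98206493 0.67734779 0.96474977] [0.1040624  0.37134443 0.89557224 0.22186639]
long_tab {'rect': [216.2, 152.0, 235.6, 169.7], 'p': 0.69}
square_slide {'rect': [325.8, 276.7, 348.8, 302.9], 'p': 0.88}
side dict_keys(['img', 'K', 'origin', 'attitude']) [[418.24225584   0.         253.20693228]
 [  0.         418.24225584 197.80312003]
 [  0.           0.           1.        ]] [ 0.41996135 -0.71983229  0.5719081 ] [ 0.50169692 -0.05767533 -0.07599095  0.85976691]
long_tab {'rect': [273.8, 259.4, 312.6, 298.2], 'p': 0.67}
square_slide {'rect': [229.5, 138.9, 235.3, 160.5], 'p': 0.64}
```

View pics/scene0.png

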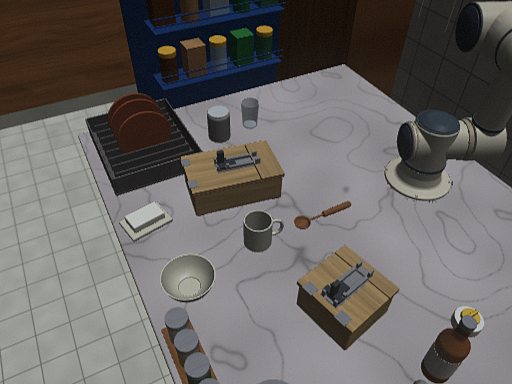

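View pics/side0.png

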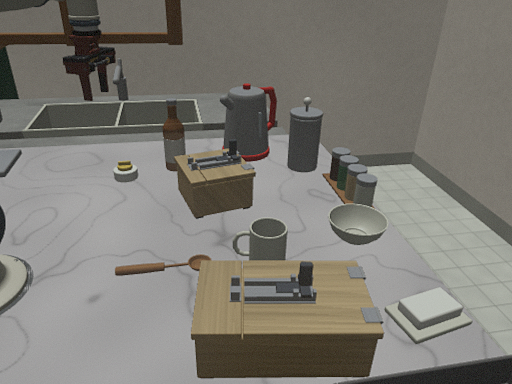

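The scene view shows the long box at the upper left, with its tab top near (220,151). The side view shows it in the foreground: tab top at (306,263), lid near edge from (196,330) to (372,333), far edge from (202,262) to (363,263).

Run:
```python
from h import *
s=arm.grab_frame("side"); c=arm.grab_frame("scene")
for u,v in((196,330),(372,333),(202,262),(363,263)): print(atz(s,u,v,.11).round(4))
print("side",atz(s,306,263,.17),"scene",atz(c,220,151.5,.17))
for n,f in(("side",s),("scene",c)):
    for r in arm.trace("long_tab",n):
        v,u=np.nonzero(r["pixels"]); print(n,r["p"],r["rect"],len(u))
    a=(220,300,255,325) if n=="side" else (140,180,190,280)
    cr=f["img"][a[0]:a[1],a[2]:a[3]] if n=="scene" else f["img"][240:320,220:340]
    cv2.imwrite(f"pics/{n}1.png",cv2.resize(cr,None,fx=6,fy=6,interpolation=cv2.INTER_CUBIC)[:,:,::-1])
```

```text
[ 0.4309 -0.2832  0.11  ]
[ 0.68   -0.3313  0.11  ]
[ 0.4524 -0.1281  0.11  ]
[ 0.7343 -0.1767  0.11  ]
side [ 0.60578816 -0.23300559  0.17      ] scene [ 0.60584532 -0.22554365  0.17      ]
side 0.8 [276.8, 258.4, 311.6, 296.1] 678
scene 0.62 [215.3, 150.9, 234.1, 168.3] 165
```

View pics/side1.png

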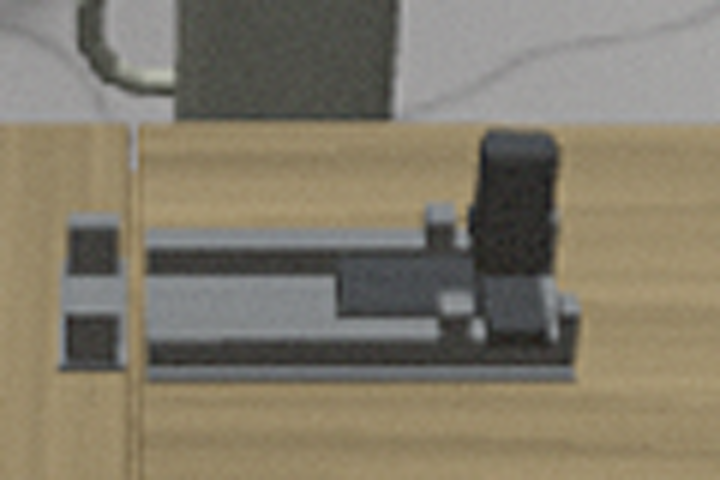

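The side crop shows the tab's top face centred near image pixel (306.5,264). The box is turned about -0.18 rad, and the tab is at about (0.606,-0.230). Moving above it now.

play_rows --steps '[{"delta_pos":[0,0,-1],"roll":0,"jaw":1},{"delta_pos":[0,0,-2],"roll":0,"jaw":1},{"delta_pos":[0,0,-3],"roll":0,"jaw":1},{"delta_pos":[-0.7,-0.66,-3.1],"roll":0,"jaw":1},{"delta_pos":[-1.4,-1.3,-3.1],"roll":-0.2,"jaw":1},{"delta_pos":[-2.1,-2,-3.1],"roll":-0.4,"jaw":1},{"delta_pos":[-2.8,-2.6,-3.1],"roll":-0.6,"jaw":1},{"delta_pos":[-3.5,-3.3,-3.1],"roll":-0.8,"jaw":1},{"delta_pos":[-4.2,-3.9,-3.1],"roll":-1,"jaw":1},{"delta_pos":[-4.9,-4.6,-3.1],"roll":-1.2,"jaw":1},{"delta_pos":[-5.6,-5.3,-3.1],"roll":-1.4,"jaw":1},{"delta_pos":[-6.3,-5.9,-3.1],"roll":-1.6,"jaw":1},{"delta_pos":[-7,-6.6,-3.1],"roll":-1.64,"jaw":1},{"delta_pos":[-7.7,-7.2,-3.1],"roll":-1.64,"jaw":1},{"delta_pos":[-8.4,-7.9,-3.1],"roll":-1.64,"jaw":1},{"delta_pos":[-9.1,-8.5,-3.1],"roll":-1.64,"jaw":1},{"delta_pos":[-9.8,-9.2,-3.1],"roll":-1.64,"jaw":1},{"delta_pos":[-10.5,-9.9,-3.1],"roll":-1.64,"jaw":1},{"delta_pos":[-11.2,-10.5,-3.1],"roll":-1.64,"jaw":1},{"delta_pos":[-11.9,-11.2,-3.1],"roll":-1.64,"jaw":1}]'

```text
clock: 2.17
tool_pos: [0.4998, -0.023, 0.3102]
ee_rot: [0.09, 0.996, 0.0, 0.0]
wrist_force: [0.8, 0.5, -0.8]
finger_gap: 0.0877
grip_force: 0.0
```

play_rows --steps '[{"delta_pos":[-0.6,-0.8,0],"roll":0,"jaw":1},{"delta_pos":[-1.2,-1.6,0],"roll":0,"jaw":1},{"delta_pos":[-1.8,-2.4,0],"roll":0,"jaw":1},{"delta_pos":[-2.4,-3.2,0],"roll":0,"jaw":1},{"delta_pos":[-3,-4,0],"roll":0,"jaw":1},{"delta_pos":[-3.5,-4.6,0],"roll":0,"jaw":1},{"delta_pos":[-3.5,-4.6,0],"roll":0,"jaw":1},{"delta_pos":[-3.5,-4.6,0],"roll":0,"jaw":1}]'

```text
clock: 2.83
tool_pos: [0.6043, -0.2289, 0.3073]
ee_rot: [0.091, 0.996, 0.001, -0.002]
wrist_force: [0.0, 0.3, 0.4]
finger_gap: 0.0881
grip_force: 0.0
```

Run:
```python
from h import *
f=arm.grab_frame("wrist"); o=arm.get_obs(); print(o["tool_pos"],o["ee_rot"],o["q"],f["K"],f["origin"])
print(proj(f,[.606,-.23,.17]), arm.recognise("long_tab","wrist"))
np.save("w.npy",f["img"])
cv2.imwrite("pics/w0.png",f["img"][:,:,::-1])
```

```text
[ 0.60400182 -0.22759837  0.30900254] [ 9.02763875e-02  9.95916325e-01  4.42238761e-04 -8.07101791e-04] [-4.13258612e-01  2.94603643e-01  7.78843283e-01  3.72016850e-04
  2.06995713e+00 -1.80307815e+00] [[332.41890798   0.         258.6670052 ]
 [  0.         332.41890798 191.90386203]
 [  0.           0.           1.        ]] [ 0.53564145 -0.21828641  0.50688774]
(np.float64(259.44701283135186), np.float64(176.2529577660934)) [{'rect': [236.3, 131.9, 281.4, 185.6], 'p': 0.82}]
```

View pics/w0.png

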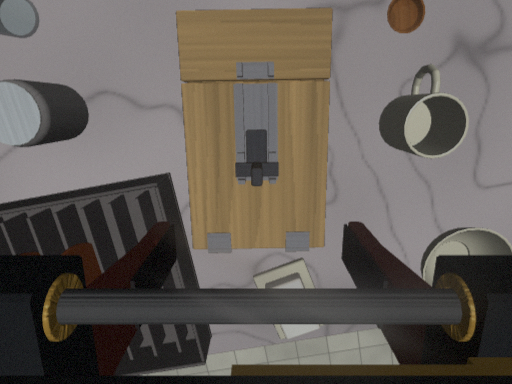

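The wrist view shows the box nearly aligned with the tool. The tab top ends near (257,180), the lid's front corners are at (178,11) and (332,10), and its rear corners are at (192,250) and (325,248).

Run:
```python
from h import *
f=arm.grab_frame("wrist"); 
P=[atz(f,u,v,.11)[:2] for u,v in((178,11),(332,10),(192,250),(325,248),(255.5,70))]
for p in P: print(p.round(4))
d=(P[2]+P[3]-P[0]-P[1]); print("yaw",np.arctan2(d[1],d[0]),np.linalg.norm(d)/2, [np.arctan2(*(e[::-1])) for e in (P[2]-P[0],P[3]-P[1])])
for px in((257,180),(257,174)): print(atz(f,*px,.17))
im=np.load("w.npy")[60:200,210:305]
cv2.imwrite("pics/w1.png",cv2.resize(im,None,fx=4.2,fy=4.2,interpolation=cv2.INTER_CUBIC)[:,:,::-1])
```

```text
[ 0.4232 -0.2849]
[ 0.452  -0.1201]
[ 0.7006 -0.3343]
[ 0.7287 -0.1632]
[ 0.4976 -0.2129]
yaw -0.16564980492602543 0.2809426134465603 [np.float64(-0.176439986341955), np.float64(-0.15479323304101858)]
[ 0.61024931 -0.23140871  0.17      ]
[ 0.60394346 -0.23026     0.17      ]
```

View pics/w1.png

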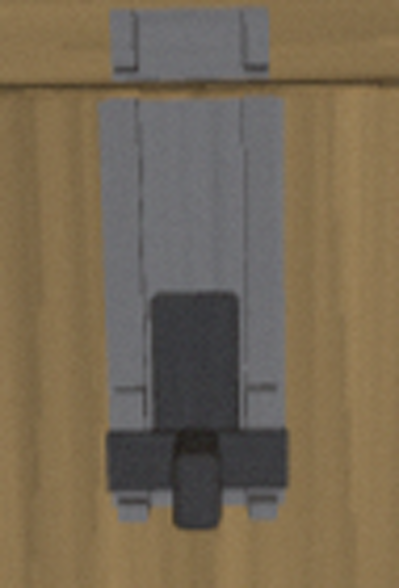

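The crop shows the tab's top face centred at image pixel (256.9,177), which puts it at about (0.607,-0.231). The box yaw is about -0.166 rad.

play_rows --steps '[{"delta_pos":[-0.09,-0.06,0.8],"roll":-0.14,"jaw":1},{"delta_pos":[-0.09,-0.06,1.6],"roll":-0.14,"jaw":0.5},{"delta_pos":[-0.09,-0.06,2.4],"roll":-0.14,"jaw":0.2},{"delta_pos":[-0.09,-0.06,2.8],"roll":-0.14,"jaw":0},{"delta_pos":[-0.09,-0.06,3],"roll":-0.14,"jaw":0},{"delta_pos":[-0.09,-0.06,3],"roll":-0.14,"jaw":0},{"delta_pos":[-0.09,-0.06,3],"roll":-0.14,"jaw":0},{"delta_pos":[-0.09,-0.06,3],"roll":-0.14,"jaw":0}]'

```text
clock: 3.65
tool_pos: [0.6078, -0.2302, 0.1931]
ee_rot: [0.082, 0.997, -0.001, 0.002]
wrist_force: [-0.4, -0.2, 0.4]
finger_gap: 0.0453
grip_force: 0.0
```

Run:
```python
from h import *
f=arm.grab_frame("wrist"); o=arm.get_obs(); print(o["tool_pos"],o["ee_rot"],o["finger_gap"])
print(proj(f,[.607,-.2308,.17]))
cv2.imwrite("pics/w2.png",f["img"][:,:,::-1])
```

```text
[ 0.60788606 -0.2304173   0.19293647] [ 8.23842571e-02  9.96598243e-01 -7.04076000e-04  2.06894536e-03] 0.04447089626425708
(np.float64(260.15606289881146), np.float64(206.2251224806857))
```

View pics/w2.png

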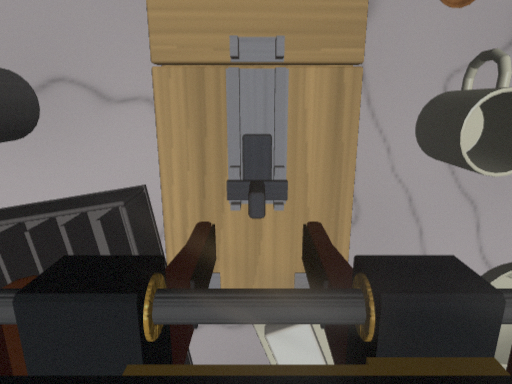

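The tab top is at about (257,206) between the fingertips, which are centred near 259, so I'm shifting about 2 mm across. Next: descend and grip.

play_rows --steps '[{"delta_pos":[0,-0.04,0.4],"roll":0,"jaw":0},{"delta_pos":[0,-0.04,0.8],"roll":0,"jaw":0},{"delta_pos":[0,-0.04,1.1],"roll":0,"jaw":0},{"delta_pos":[0,-0.04,1.3],"roll":0,"jaw":0},{"delta_pos":[0,-0.04,1.3],"roll":0,"jaw":-0.4},{"delta_pos":[0,-0.04,1.3],"roll":0,"jaw":-0.6},{"delta_pos":[0,-0.04,1.3],"roll":0,"jaw":-0.7},{"delta_pos":[0,-0.04,1.3],"roll":0,"jaw":-0.8},{"delta_pos":[0,-0.04,1.3],"roll":0,"jaw":-1},{"delta_pos":[0,-0.04,1.3],"roll":0,"jaw":-1},{"delta_pos":[0,-0.04,1.3],"roll":0,"jaw":-1},{"delta_pos":[0,-0.04,1.3],"roll":0,"jaw":-1},{"delta_pos":[0,-0.04,1.3],"roll":0,"jaw":-1}]'

```text
clock: 4.78
tool_pos: [0.6069, -0.232, 0.138]
ee_rot: [0.083, 0.997, -0.0, 0.0]
wrist_force: [0.5, 0.1, -0.4]
finger_gap: 0.0002
grip_force: 0.0
```

Run:
```python
from h import *
f=arm.grab_frame("wrist"); s=arm.grab_frame("side"); o=arm.get_obs(); print(o["tool_pos"],o["finger_gap"],o["wrist_force"],o["grip_force"])
t=np.array(o["tool_pos"]); print(proj(f,t),proj(s,t),proj(s,[.607,-.231,.17]))
a=f["img"]; b=cv2.resize(s["img"][190:340,190:390],(512,384))
cv2.imwrite("pics/w3.png",cv2.resize(np.vstack([a,b]),(450,600*384//384))[:,:,::-1])
```

```text
[ 0.60686731 -0.23199811  0.13792912] 0.0005464043607288071 [-0.71120513 -0.15754764 -0.26756512] 0.0
(np.float64(261.37760510852274), np.float64(218.25807187390816)) (np.float64(304.7480389988762), np.float64(278.6483654128333)) (np.float64(306.36750111841286), np.float64(262.1203166820658))
```

View pics/w3.png

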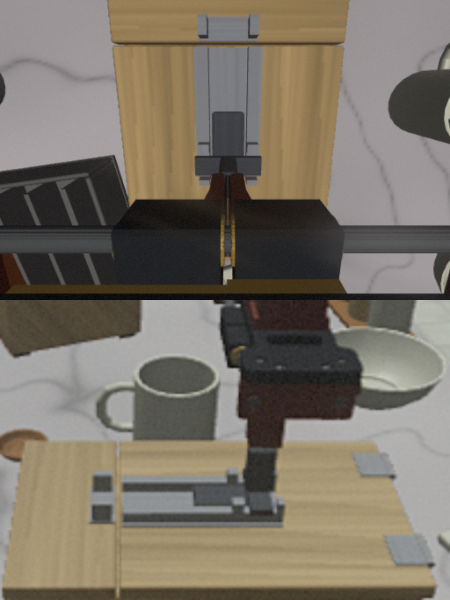

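Run:
```python
from h import *
f=arm.grab_frame("wrist"); s=arm.grab_frame("side"); 
a=cv2.resize(f["img"][150:300,210:310],(400,600),interpolation=cv2.INTER_CUBIC); b=cv2.resize(s["img"][230:320,260:320],(400,600),interpolation=cv2.INTER_CUBIC)
m=np.hstack([a,b]); m=np.clip(255*(m/255.)**.6,0,255).astype(np.uint8)
cv2.imwrite("pics/w4.png",m[:,:,::-1])
```

```text
(no output)
```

View pics/w4.png

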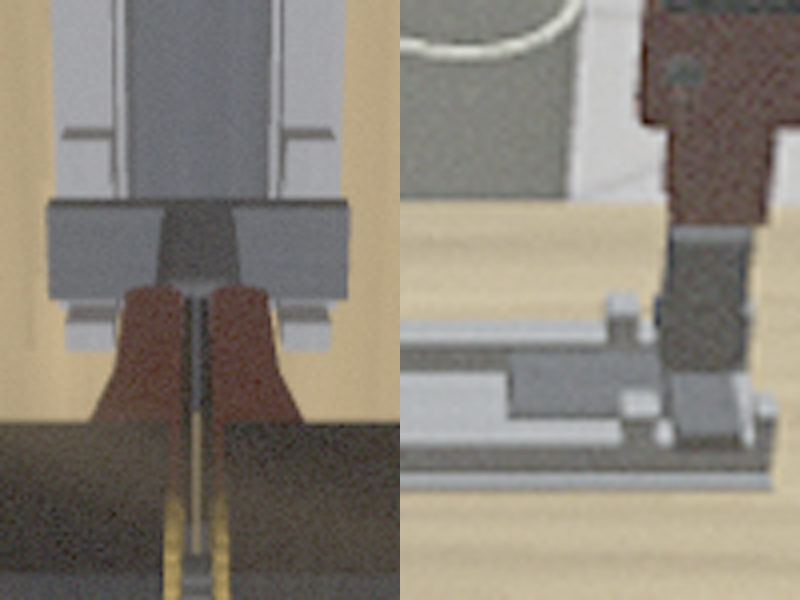

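Run:
```python
from h import *
f=arm.grab_frame("wrist"); s=arm.grab_frame("side"); c=arm.grab_frame("scene"); o=arm.get_obs(); T=rot(o["ee_rot"]); t=o["tool_pos"]
ex=-T[:,0]; ey=T[:,1]
for z in(.128,.138,.17):
  for dx in(-.01,.01):
    p=np.array([.607,-.2315,z])+ex*dx
    w=proj(f,p); q=proj(s,p); print(z,dx,"wristcrop",((w[0]-210)*4,(w[1]-150)*4),"sidecrop",((q[0]-260)*6.67+400,(q[1]-230)*6.67))
for n in("wrist","side","scene"): print(n,[(r["rect"],r["p"]) for r in arm.recognise("long_tab",n)])
a=cv2.resize(c["img"][110:200,180:280],(666,600),interpolation=cv2.INTER_CUBIC)
cv2.imwrite("pics/s5.png",np.clip(255*(a/255.)**.6,0,255).astype(np.uint8)[:,:,::-1])
```

```text
0.128 -0.01 wristcrop (np.float64(208.2924758014808), np.float64(195.69823395394053)) sidecrop (np.float64(653.2960150558481), np.float64(355.25257668089466))
0.128 0.01 wristcrop (np.float64(207.89155251426587), np.float64(310.39688573550757)) sidecrop (np.float64(736.528307675336), np.float64(355.3747147265675))
0.138 -0.01 wristcrop (np.float64(208.9304594901771), np.float64(213.4041701382755)) sidecrop (np.float64(656.4717432356174), np.float64(322.7518201656372))
0.138 0.01 wristcrop (np.float64(208.49599295552775), np.float64(332.8769886390469)) sidecrop (np.float64(740.3162485931705), np.float64(322.9067652943006))
0.17 -0.01 wristcrop (np.float64(211.43995108934632), np.float64(283.04999164950846)) sidecrop (np.float64(666.9575877674631), np.float64(215.4385172962643))
0.17 0.01 wristcrop (np.float64(210.8610538175799), np.float64(420.8373697165546)) sidecrop (np.float64(752.8231525869759), np.float64(215.7051126726363))
wrist [([223.0, 146.5, 298.8, 225.3], 0.65)]
side [([275.3, 263.4, 312.1, 295.1], 0.93)]
scene [([215.8, 153.8, 232.9, 168.7], 0.67)]
```

View pics/s5.png

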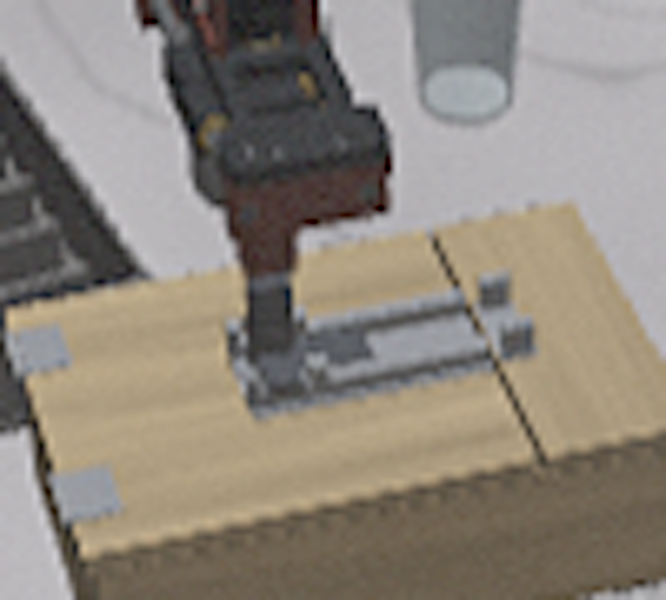

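Both fixed views show the closed fingertips ending at the tab's top (z≈0.17), though the reported TCP is at 0.138. So the real fingertips sit about 30 mm above the reported TCP, and they closed above the tab. I'll open and go down in small steps, watching the force.

play_rows --steps '[{"delta_pos":[0,0,-0.1],"roll":0,"jaw":-0.2},{"delta_pos":[0,0,-0.1],"roll":0,"jaw":-0.2},{"delta_pos":[0,0,-0.1],"roll":0,"jaw":-0.2},{"delta_pos":[0,0,-0.1],"roll":0,"jaw":-0.2},{"delta_pos":[0,0,-0.1],"roll":0,"jaw":-0.2},{"delta_pos":[0,0,0],"roll":0,"jaw":-0.2},{"delta_pos":[0,0,0.1],"roll":0,"jaw":-0.2},{"delta_pos":[0,0,0.15],"roll":0,"jaw":-0.2},{"delta_pos":[0,0,0.2],"roll":0,"jaw":-0.2},{"delta_pos":[0,0,0.2],"roll":0,"jaw":-0.2}]'

```text
clock: 6.12
tool_pos: [0.6065, -0.2319, 0.129]
ee_rot: [0.083, 0.997, 0.0, -0.001]
wrist_force: [-0.1, 0.2, -1.0]
finger_gap: 0.0351
grip_force: 0.0
```

Run:
```python
from h import *
f=arm.grab_frame("wrist"); s=arm.grab_frame("side"); o=arm.get_obs(); print(o["tool_pos"],o["finger_gap"],o["wrist_force"])
a=cv2.resize(f["img"][150:300,210:310],(400,600),interpolation=cv2.INTER_CUBIC); b=cv2.resize(s["img"][230:320,260:320],(400,600),interpolation=cv2.INTER_CUBIC)
m=np.hstack([a,b]); m=np.clip(255*(m/255.)**.6,0,255).astype(np.uint8)
cv2.imwrite("pics/w6.png",m[:,:,::-1])
# redness profile of finger in side view column
for v in range(240,292,3): print(v,s["img"][v,303:313].mean(0).round().tolist(),end="; ")
```

```text
[ 0.60677814 -0.23196292  0.12974088] 0.03481425452685221 [ 0.21935652  0.70099755 -0.38722519]
240 [52.0, 39.0, 34.0]; 243 [50.0, 38.0, 32.0]; 246 [49.0, 39.0, 34.0]; 249 [53.0, 39.0, 34.0]; 252 [51.0, 39.0, 34.0]; 255 [50.0, 38.0, 34.0]; 258 [48.0, 34.0, 30.0]; 261 [50.0, 40.0, 34.0]; 264 [52.0, 40.0, 34.0]; 267 [50.0, 38.0, 32.0]; 270 [52.0, 37.0, 32.0]; 273 [54.0, 39.0, 32.0]; 276 [56.0, 56.0, 53.0]; 279 [51.0, 49.0, 46.0]; 282 [55.0, 53.0, 48.0]; 285 [64.0, 62.0, 57.0]; 288 [98.0, 102.0, 104.0]; 291 [91.0, 95.0, 97.0];
```

Force is about zero and the red fingertip's lower edge in the side view now gives z≈0.163. That confirms the offset of about 33 mm, so I'll go 22 mm deeper in gentle steps and close.

play_rows --steps '[{"delta_pos":[0,0,0.1],"roll":0,"jaw":-0.2},{"delta_pos":[0,0,0.2],"roll":0,"jaw":-0.2},{"delta_pos":[0,0,0.3],"roll":0,"jaw":-0.2},{"delta_pos":[0,0,0.4],"roll":0,"jaw":-0.2},{"delta_pos":[0,0,0.4],"roll":0,"jaw":-0.2}]'

```text
clock: 6.63
tool_pos: [0.6063, -0.2318, 0.1123]
ee_rot: [0.083, 0.997, 0.0, -0.001]
wrist_force: [0.4, 0.4, -0.8]
finger_gap: 0.0351
grip_force: 0.0
```

play_rows --steps '[{"delta_pos":[0,0,0.07],"roll":0,"jaw":-0.3},{"delta_pos":[0,0,0.12],"roll":0,"jaw":-0.5},{"delta_pos":[0,0,0.12],"roll":0,"jaw":-0.6},{"delta_pos":[0,0,0.12],"roll":0,"jaw":-0.7},{"delta_pos":[0,0,0.12],"roll":0,"jaw":-0.8},{"delta_pos":[0,0,0.12],"roll":0,"jaw":-1},{"delta_pos":[0,0,0.12],"roll":0,"jaw":-1},{"delta_pos":[0,0,0.12],"roll":0,"jaw":-1}]'

```text
clock: 7.3
tool_pos: [0.6069, -0.2318, 0.1092]
ee_rot: [0.082, 0.997, 0.0, 0.0]
wrist_force: [0.5, 2.6, -0.5]
finger_gap: 0.012
grip_force: 30.0
```

Gripped (12 mm gap, 30 N). Lifting 15 mm.

play_rows --steps '[{"delta_pos":[0,0,-0.1],"roll":0,"jaw":-1},{"delta_pos":[0,0,-0.2],"roll":0,"jaw":-1},{"delta_pos":[0,0,-0.3],"roll":0,"jaw":-1},{"delta_pos":[0,0,-0.38],"roll":0,"jaw":-1},{"delta_pos":[0,0,-0.38],"roll":0,"jaw":-1},{"delta_pos":[0,0,-0.38],"roll":0,"jaw":-1}]'

```text
clock: 7.8
tool_pos: [0.6071, -0.2318, 0.1247]
ee_rot: [0.082, 0.997, 0.0, 0.0]
wrist_force: [0.5, 3.4, -1.5]
finger_gap: 0.012
grip_force: 30.0
```

play_rows --steps '[{"delta_pos":[0.2,0,0],"roll":0,"jaw":-1},{"delta_pos":[0.4,0,0],"roll":0,"jaw":-1},{"delta_pos":[0.6,0,0],"roll":0,"jaw":-1},{"delta_pos":[0.8,0,0],"roll":0,"jaw":-1},{"delta_pos":[1.0,0,0],"roll":0,"jaw":-1},{"delta_pos":[1.0,0,0],"roll":0,"jaw":-1}]'

```text
clock: 8.3
tool_pos: [0.5658, -0.2249, 0.1248]
ee_rot: [0.083, 0.997, 0.0, -0.0]
wrist_force: [-0.0, 4.8, -1.7]
finger_gap: 0.0117
grip_force: 30.0
```

play_rows --steps '[{"delta_pos":[0.2,0,0],"roll":0,"jaw":-1},{"delta_pos":[0.4,0,0],"roll":0,"jaw":-1},{"delta_pos":[0.6,0,0],"roll":0,"jaw":-1},{"delta_pos":[0.8,0,0],"roll":0,"jaw":-1},{"delta_pos":[0.92,0,0],"roll":0,"jaw":-1},{"delta_pos":[0.98,0,0],"roll":0,"jaw":-1},{"delta_pos":[0.98,0,0],"roll":0,"jaw":-1}]'

```text
clock: 8.88
tool_pos: [0.5276, -0.2185, 0.1245]
ee_rot: [0.083, 0.997, 0.0, -0.0]
wrist_force: [-0.2, 4.4, -2.9]
finger_gap: 0.0122
grip_force: 30.0
```

play_rows --steps '[{"delta_pos":[0.03,0,0],"roll":0,"jaw":-1},{"delta_pos":[0.05,0,0],"roll":0,"jaw":-1},{"delta_pos":[0.05,0,0],"roll":0,"jaw":-1}]'

```text
clock: 9.13
tool_pos: [0.5261, -0.2183, 0.1244]
ee_rot: [0.083, 0.997, 0.0, -0.0]
wrist_force: [0.9, 5.4, -2.0]
finger_gap: 0.0116
grip_force: 30.0
```

play_rows --steps '[{"delta_pos":[0.03,0,0],"roll":0,"jaw":-1},{"delta_pos":[0.05,0,0],"roll":0,"jaw":-1},{"delta_pos":[0.05,0,0],"roll":0,"jaw":-1}]'

```text
clock: 9.38
tool_pos: [0.525, -0.2181, 0.1247]
ee_rot: [0.082, 0.997, 0.0, 0.001]
wrist_force: [4.1, 3.1, -2.5]
finger_gap: 0.0117
grip_force: 30.0
```

play_rows --steps '[{"delta_pos":[0.03,0,0],"roll":0,"jaw":-1},{"delta_pos":[0.03,0,0],"roll":0,"jaw":-1},{"delta_pos":[0.03,0,0],"roll":0,"jaw":-1}]'

```text
clock: 9.63
tool_pos: [0.525, -0.2181, 0.1251]
ee_rot: [0.082, 0.997, -0.0, 0.002]
wrist_force: [8.2, 4.5, -1.5]
finger_gap: 0.0121
grip_force: 30.0
```

It's against the home stop. Lowering it fully, then releasing, opening and rising clear.

play_rows --steps '[{"delta_pos":[0,0,0.1],"roll":0,"jaw":-1},{"delta_pos":[0,0,0.2],"roll":0,"jaw":-1},{"delta_pos":[0,0,0.3],"roll":0,"jaw":-1},{"delta_pos":[0,0,0.37],"roll":0,"jaw":-1},{"delta_pos":[0,0,0.37],"roll":0,"jaw":-1},{"delta_pos":[0,0,0.37],"roll":0,"jaw":-1}]'

```text
clock: 10.13
tool_pos: [0.5249, -0.2181, 0.11]
ee_rot: [0.082, 0.997, -0.0, 0.002]
wrist_force: [7.8, 3.8, -2.6]
finger_gap: 0.0118
grip_force: 30.0
```

play_rows --steps '[{"delta_pos":[0,0,0],"roll":0,"jaw":-0.2},{"delta_pos":[0,0,0],"roll":0,"jaw":-0.2},{"delta_pos":[0,0,0],"roll":0,"jaw":-0.2},{"delta_pos":[0,0,0],"roll":0,"jaw":-0.2},{"delta_pos":[0,0,-0.3],"roll":0,"jaw":-0.2},{"delta_pos":[0,0,-0.8],"roll":0,"jaw":0},{"delta_pos":[0,0,-1.6],"roll":0,"jaw":0},{"delta_pos":[0,0,-2.4],"roll":0,"jaw":0},{"delta_pos":[0,0,-3.2],"roll":0,"jaw":0},{"delta_pos":[0,0,-3.2],"roll":0,"jaw":0},{"delta_pos":[0,0,-3.2],"roll":0,"jaw":0}]'

```text
clock: 11.05
tool_pos: [0.5244, -0.2188, 0.2413]
ee_rot: [0.083, 0.997, -0.001, 0.003]
wrist_force: [-1.0, -0.6, -0.1]
finger_gap: 0.0437
grip_force: 0.0
```

Run:
```python
from h import *
f=arm.grab_frame("wrist"); s=arm.grab_frame("side"); o=arm.get_obs(); print(o["tool_pos"],o["wrist_force"],o["clock"])
a=cv2.resize(f["img"][40:240,180:330],(350,466)); b=cv2.resize(s["img"][230:320,220:306],(445,466),interpolation=cv2.INTER_CUBIC)
m=np.hstack([a,b]); m=np.clip(255*(m/255.)**.6,0,255).astype(np.uint8)
cv2.imwrite("pics/w7.png",m[:,:,::-1])
```

```text
[ 0.52338981 -0.21817655  0.23707205] [ 0.22571403 -0.01225127 -0.34565884] 11.15
```

View pics/w7.png

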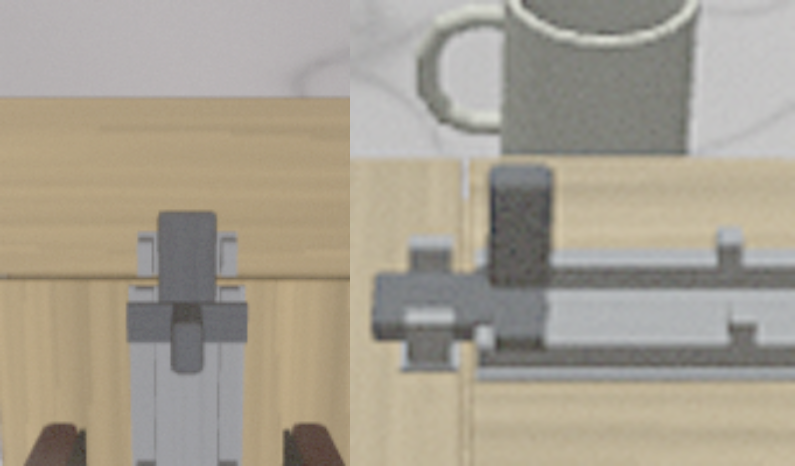

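The bolt's nose lies in the fork, the bar is down on the rails and the gripper is clear.

```bash
python3 -c "
from cell import arm
print(arm.sign_off())"
```

```text
the job is handed in; nothing more can be done
None
```

The long box is bolted shut: its bolt was lifted over the bumps, slid home to the stop and lowered with its nose in the fork; the square box's bolt was left alone, and the job was handed in at about 11 s.

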